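# Draw the rolling pin out of the half-decked utensil box

### The job

The rolling pin lies in the wooden utensil box with its far half trapped under the fixed deck that covers the rear of the box. Tilt it, near end up, draw it out diagonally through the short opening in front of the deck, and finish holding it in the gripper, roughly level and still, with the whole pin at least 20 cm above the worktop and touching nothing else. Do not knock over or push aside the jar and tin on the deck, or the bottle and mug beside the box; the program ends while the pin is still held.

Things in the scene. Friction and masses are not known exactly. Their poses are not given: they have to be found in the camera images.
- box: Fixed wooden box, 350 x 190. Origin: underside centre, on worktop; +x from open front (robot side) to rear, z up. Floor and walls 10 thick. Front wall (x -175 to -165) and walls of the open part 80 high. Fixed deck over the rear, x -15 to +175, full width, underside 90, top 98 above worktop. Only opening: the top, x -165 to -15, 170 wide; a level pin cannot come out.
- deck_edge (a point): Middle of the lower front edge of the deck (box frame x = -15, y = 0, 90 above the worktop).
- front_rim (a point): Middle of the top of the box's front wall (box frame x = -170, y = 0, 80 above the worktop).
- pin: Loose wooden rolling pin, 300 long, 0.10-0.20 kg; barrel 36 diameter, 190 long; handles under 24 diameter at both ends. Origin on its axis at mid-length; x runs along it from near end (in the opening) to far end (under the deck). At first lies on the box floor, axis 28 above worktop, within 5 degrees of box x, its middle within 10 along, 12 across of box centre. It may roll.
- pin_near (a point): Tip of the pin's near handle, on the axis, 150 from its middle.
- pin_far (a point): Tip of the pin's far handle, on the axis, 150 from its middle.
- jar: Amber glass jar with steel cap, 60 diameter, 75 tall, standing loose on the deck; leave alone. Origin: centre of underside.
- tin: Food tin, 68 diameter, 60 tall, standing loose on the deck; leave alone. Origin: centre of underside.
- sauce: Green glass bottle, 66 diameter, 170 tall, standing on the worktop to the left of the box; leave alone. Origin: centre of underside.
- jug: White plastic mug, 100 diameter, 100 tall, with a handle, standing on the worktop to the right of the box; leave alone. Origin: centre of underside.

How it is judged:
By the outcome, as a careful person would: the job done as asked, in the order asked, and still so for the second after the job is handed in, while the arm keeps its last pose, push and grip.
It also fails if it takes over 48 s, if anything falls off the work surface, if the arm or the gripper's body presses on something with over 40 N, if the wrist force passes 120 N, or if a joint passes its speed limit or range.

### The arm

A 6-joint arm with a two-finger parallel gripper is mounted at the origin on the work surface. World frame = base frame: x ahead of the robot, y to its left, z up, the work surface at z = 0. Lengths are in mm, angles in degrees, forces in N, time in s.
With the tool pointing down it reaches from about 300 to 850 mm from the base axis. Payload 4.2 kg.
Tool frame: the origin (TCP) lies midway between the tips of the shut fingers; the grasp point (between the pads) lies pinch_z behind it (pinch_z is the distance from the TCP to the grasp point, in mm); z points along the fingers, y is the line along which they close (so a half turn about z gives the same grasp; the last joint's range is limited). The gripper opens to 91 mm and grips with 3 to 60 N. Pads are 32 mm wide; open, the fingers measure 118 mm over their backs; the gripper's body (76 mm by 178 mm) begins 60 mm behind the grasp point.
Start: joints at [-72.594, 18.312, 89.639, -0, 72.044, -1.146], TCP at [182.952, -545.135, 213.976] pointing down, gripper open.
Joint ranges: [-177.97, 177.97], [-48.28, 115.42], [12.27, 149.76], [-77.06, 257.06], [2.81, 150.46], [-146.56, 146.56]. Speed limits (degrees/s): [147.25, 147.25, 180, 180, 180, 180].

### API

Orientations are given as [roll, pitch, yaw] about the fixed x, y, z axes, in that order (R = Rz(yaw) Ry(pitch) Rx(roll)).
In Python, from workcell import state, grab_frame, job_done, masks_of, landmark_of, pinch_z gives the robot as it stands. The module is installed in compiled form; this text tells all that it offers.
- The arm moves only by the tool move_arm, never from a script. Its argument "plan" is a list of rows, each an object of numbers: "x", "y", "z": the shift along the tool's x, y, z in mm; "rx", "ry", "rz": the turn, a rotation vector about the tool's x, y, z in rad. A call has 1 to 10 rows; each row shifts and turns the commanded pose from where the row before left it, along the tool's axes as they then stand; what a row does not reach is not made up. A row lasts 1/10 s, in which the tool goes at most 50 mm and 8.59 degrees, less where a joint would pass 70% of its speed; a pose out of reach is approached as far as the arm can. A call is refused whole if a number of a shift passes 50 or a number of a turn 0.15, either way. A call with a gripper value outside its range is refused whole. "grip" is the opening, from 0 (shut) to 1 (fully open), set as the call begins (left out, the last holds). The fingers move at their own pace and stop on an object; "squeeze" is the grip in N (left out, the last holds). Time passes only in rows, so rows that do not move let the fingers close. It gives the time, the measured TCP pose, the force, the opening and the grip force at its end, in the units of the state.
- state(): the state, without advancing time (a new reading comes with each control period).
- grab_frame(name): name is "side" or "top"; returns a dict with "img" (480x640x3 uint8, red, green, blue), "z_map" (480x640 float32, mm along the optical axis (not along the pixel's ray), 0 where there is no reading), "fx", "fy", "cx", "cy" (pixels), "rvec" (rotation vector, rad) and "tvec" (3), from world to camera coordinates, as OpenCV has them. Camera axes: x right, y down, z forward; pixel columns grow to the right and rows downward; lengths in mm; the calibration is good to about 2 mm. A picture is of the moment at which its call begins.
- job_done(): hands the job in; it is judged then, once.
Trained networks look in the newest picture that a camera, given by its name, has taken for a name from the list of things; names that differ only in an ending like _2 or _b are one class to them, and where a whole thing is asked for, a point or a joint stands for the part that bears it (a point fixed in the world has none). Each returns a list of dicts, best first, with "p" (0 to 1); they miss things now and then, are a little off and sometimes report something else, mostly with a low value. They report only what shows in the picture. A call takes as long as a camera call.
- masks_of(camera, label): "pixels" (480x640 bool, what is visible of it) and "box" ([centre column, centre row, width, height] in pixels, round what is visible of it).
- landmark_of(camera, label): "point" ([column, row] in pixels: a listed point, or the origin of a listed thing).
The state is a dict: "time_s": time; "qpos": joint angles; "qvel": joint speeds; "effort": joint torques, N m; "ee_pos": TCP position; "ee_rot": TCP orientation; "force": force on the tool from outside, world axes, zero at the start; "torque": the same for the moment, N m; "gripper_width": finger opening in mm; "gripper_force": force on a finger pad.
Only numpy, scipy, OpenCV 4.12 (cv2) and the standard library are available. Lean on these libraries where they do the work, as an engineer would, in place of code of your own. Each camera call takes 0.05 s, during which the arm holds its last target. There are 200 camera calls.

## Working session

There is one attempt and no reset: what is moved stays moved. The work goes in short steps, Python scripts to look and compute and a tool call to move; the robot and the scene stay as the last step left them, time stands still between calls to the robot, and variables do not carry over. Pictures are saved under pics/ and viewed, at most 10 in all, crops included, and the job is handed in when it is done.

Besides the shell and the picture viewer there is one more tool, called after "Request:" by a JSON object that holds its "op" and its "data", one argument or row to a line. move_arm: Moves the arm, as the interface text tells. Its arguments: {"type":"object","properties":{"plan":{"type":"array","items":{"type":"object","properties":{"x":{"type":"number"},"y":{"type":"number"},"z":{"type":"number"},"rx":{"type":"number"},"ry":{"type":"number"},"rz":{"type":"number"}}}},"grip":{"type":"number"},"squeeze":{"type":"number"}},"required":["plan"]}

```bash
mkdir -p pics
cat > h.py <<'E'
import numpy as np, cv2
from workcell import *
from scipy.spatial.transform import Rotation as Ro
def frame(n):
    f=grab_frame(n); f['R']=cv2.Rodrigues(np.array(f['rvec'],float))[0]; f['t']=np.array(f['tvec'],float).ravel(); return f
def ray(f,p):
    d=np.array([(p[0]-f['cx'])/f['fx'],(p[1]-f['cy'])/f['fy'],1.]); return -f['R'].T@f['t'], f['R'].T@d
def onz(f,p,z):
    c,d=ray(f,p); return c+d*(z-c[2])/d[2]
def dep(f,p):
    z=f['z_map'][int(round(p[1])),int(round(p[0]))]; c,d=ray(f,p); return c+d*z
def tri(f,p,g,q):
    a,d=ray(f,p); b,e=ray(g,q); s=np.linalg.lstsq(np.c_[d,-e],b-a,rcond=None)[0]
    P,Q=a+d*s[0],b+e*s[1]; return (P+Q)/2,np.linalg.norm(P-Q)
def cloud(f,m):
    v,u=np.nonzero(m&(f['z_map']>0)); z=f['z_map'][v,u]
    C=np.c_[(u-f['cx'])/f['fx']*z,(v-f['cy'])/f['fy']*z,z]; return (C-f['t'])@f['R']
E
python3 - <<'E'
from h import *
np.set_printoptions(precision=1,suppress=True)
F={n:frame(n) for n in('side','top')}
for n in F: cv2.imwrite(f'pics/{n}0.png',F[n]['img'][:,:,::-1])
print(pinch_z, {k:state()[k] for k in('ee_pos','ee_rot','time_s')})
for l in['deck_edge','front_rim','pin','pin_near','pin_far','jar','tin','sauce','jug','box']:
    r={n:landmark_of(n,l) for n in F}
    for n in F:
        for d in r[n][:2]: print(l,n,round(d['p'],2),np.array(d['point']),dep(F[n],d['point']))
    if all(r.values()): print('   tri',tri(F['side'],r['side'][0]['point'],F['top'],r['top'][0]['point']))
for n in F: print(n,-F[n]['R'].T@F[n]['t'])
E
```

```text
18.8 {'ee_pos': array([ 182.8, -544.7,  213.2]), 'ee_rot': array([-179.9,   -0. ,   18.6]), 'time_s': 0.1}
deck_edge side 0.71 [327.1 295.3] [604.8  14.8   6.7]
deck_edge side 0.17 [328.8 313.5] [563.  -50.   39.5]
deck_edge top 0.58 [363.4 256.4] [566.8 -49.9  37.4]
   tri (array([562. , -44.3,  86.7]), np.float64(1.6350295337420575))
front_rim side 0.9 [259.1 342.6] [407.9 -62.6  81.9]
front_rim side 0.36 [389.2 277.2] [ 655.5 -107.5  132.8]
front_rim top 0.68 [374.1 340.1] [409.9 -63.5  80. ]
   tri (array([409. , -62.8,  81.6]), np.float64(2.1723884326516285))
pin side 0.56 [329.3 314.5] [563.  -51.6  38.1]
pin top 0.95 [355.4 252.8] [566.5 -28.   97.9]
   tri (array([575.4, -36.1,  14.7]), np.float64(2.086348596281515))
pin_near side 0.94 [264.6 351.7] [ 234.9 -508.4  712.1]
pin_near top 0.65 [362.5 331.5] [421.4 -50.5  11.9]
   tri (array([421.7, -48.3,  28.2]), np.float64(1.2628901508831905))
jar side 0.63 [357.7 249.1] [662.4  -7.7 124.3]
jar top 0.75 [334.3 189.4] [664.6  15.4 174.6]
   tri (array([682.2,  12.3, 100.2]), np.float64(4.3894459607434095))
tin side 0.78 [389.  277.1] [ 655.3 -107.2  132.9]
tin top 0.87 [385.8 192.5] [665.4 -75.  156.4]
   tri (array([679.6, -84.5, 100.1]), np.float64(0.8570222368917445))
sauce side 0.66 [268.8 258. ] [550.5 162.9  30.7]
sauce top 0.75 [244.3 259.6] [550.1 171.5 111.2]
   tri (array([561. , 186.1,   7.3]), np.float64(0.8170822516214686))
jug side 0.58 [451.3 377.9] [ 627.8 -296.5   76.9]
jug top 0.71 [464.2 212.9] [ 663.5 -263.4    6.6]
jug top 0.17 [357.9 257.8] [563.1 -38.3  44.8]
   tri (array([ 669.7, -268.9,    0.2]), np.float64(11.024055674029485))
box side 0.59 [335.  320.1] [578.2 -50.    8.8]
box top 0.9 [359.3 256.3] [565.9 -40.8  46.4]
   tri (array([574.5, -47.3,   7.2]), np.float64(9.41221088797162))
side [ 234.9 -508.4  712.1]
top [468.6  56.4 918.7]
```

View pics/side0.png

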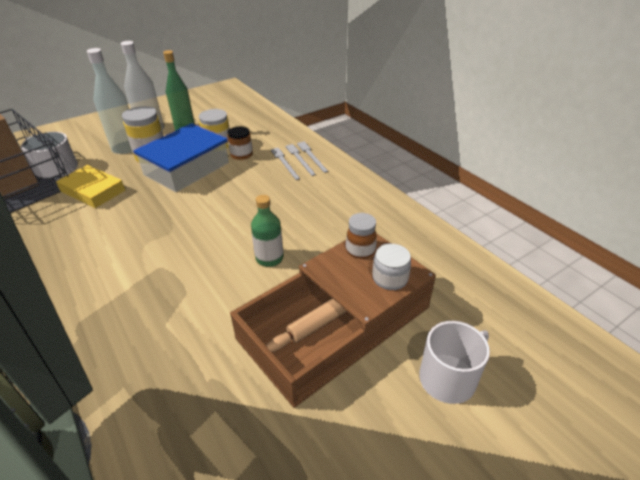

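View pics/top0.png

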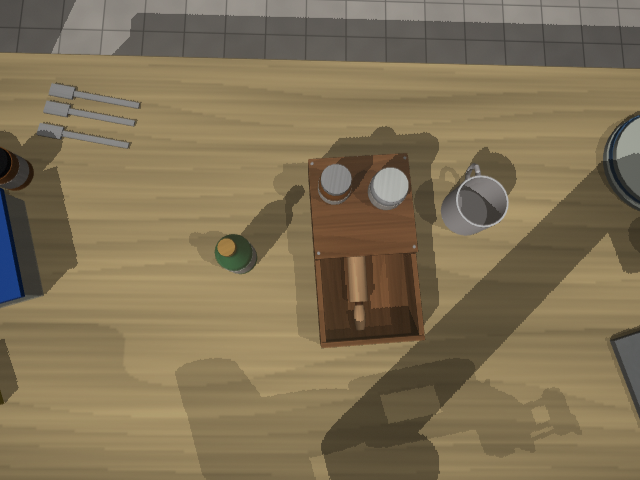

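The top view shows the pin's near tip at about (361,328) and its barrel at (357,280). The deck edge is at row 255, the front wall at row 342, the jar at (335,182) and the tin at (390,188). All of it matches the landmarks. Next I'll measure the pin axis and the box.

Run:
```python
from h import *
np.set_printoptions(precision=1,suppress=True)
for n in('top','side'):
    f=frame(n)
    m=masks_of(n,'pin')
    print(n,[(d['p'],d['box']) for d in m[:2]])
    P=cloud(f,m[0]['pixels']); P=P[(P[:,2]<60)&(P[:,2]>15)]
    print(len(P),'z pct',np.percentile(P[:,2],[5,50,90,98]))
    # barrel cylinder fit / handle
    from scipy.optimize import least_squares
    B=P[(P[:,0]>490)&(P[:,2]>25)]
    fit=least_squares(lambda q:np.hypot((B[:,1]-q[0]-q[1]*(B[:,0]-520))*np.cos(np.arctan(q[1])),B[:,2]-q[2])-18,[-40,.1,28],loss='soft_l1')
    print('barrel y@520, slope, z',fit.x[0],fit.x[1],np.degrees(np.arctan(fit.x[1])),fit.x[2],np.sqrt(np.mean(fit.fun**2)))
    for x in range(415,570,10):
        s=P[(P[:,0]>x)&(P[:,0]<x+10)]
        if len(s)>3: print(x,s[:,1].min(),s[:,1].max(),s[:,2].max())
    if n=='top':
        A=cloud(f,np.ones((480,640),bool)); 
        D=A[(abs(A[:,2]-98)<4)&(A[:,0]>540)&(A[:,0]<780)&(abs(A[:,1]+30)<130)]
        h=cv2.minAreaRect(D[:,:2].astype(np.float32)); print('deck',len(D),h,cv2.boxPoints(h))
        W=A[(abs(A[:,2]-80)<5)&(A[:,0]>380)&(A[:,0]<570)&(abs(A[:,1]+55)<120)]
        h=cv2.minAreaRect(W[:,:2].astype(np.float32)); print('rim',h,cv2.boxPoints(h))
```

```text
top [(0.74, [358.1, 292.8, 19.1, 74.8])]
1054 z pct [32.5 41.1 45.7 47.5]
barrel y@520, slope, z -38.459857073720144 0.053564016767919866 3.06606205115634 27.366999638455084 1.2999240499082727
425 -51.32465343082777 -33.66562544196292 40.254950587990606
435 -50.99656996674273 -33.49278259805064 41.461903608553044
445 -51.191131977833614 -33.360699732240526 40.98015883026617
455 -48.91687814593047 -33.37402974974145 41.59867150402553
465 -48.88550959617663 -33.453424314954106 39.29502653609222
475 -54.606463715552046 -24.051726779589373 47.82874390258822
485 -57.43331598052073 -22.011698536365483 48.742058502761694
495 -57.6247124132147 -21.986926445009733 48.639832041938284
505 -55.251830875473104 -21.990011472458683 49.38754407732959
515 -55.63352627090574 -20.425316319390035 48.657063776082154
525 -52.80277967068564 -20.149961935595638 49.235161222698295
535 -53.245152912641586 -19.881462801262103 47.85115774184941
545 -54.19083678390461 -19.906715534325677 47.78792950744584
555 -54.077566218393336 -19.646646952770585 49.155192576706604
565 -51.00526104890808 -42.95355810520406 44.
[... 774 characters left out ...]
24306473600977 40.17330549837576
465 -54.155480633623846 -34.58988431199313 37.8036016249733
475 -60.722984138019505 -25.646979030072348 46.85631124613208
485 -60.97993927730019 -27.44992572439854 46.393693211158045
495 -60.24569436209464 -24.71133531542307 46.940035200531156
505 -59.8197882665586 -24.37918114288253 48.1620499974916
515 -58.81174867489222 -25.74146711637018 46.73662813909148
525 -58.92019192970089 -26.215348547263932 47.386087611179775
535 -58.37980169074791 -24.961406301691223 46.96948558259824
545 -57.08621945961707 -28.806224128278103 47.96379936820415
555 -56.548469549257504 -27.313664374289313 46.82806269711889
565 -57.4048821901247 -23.076510334203018 47.31359166418539
```

Request:
{"op": "move_arm", "data": {
  "plan": [
    {"rz": 0.1344},
    {"rz": 0.1344},
    {"x": 24.6,"y": -34.7},
    {"x": 24.6,"y": -34.7},
    {"x": 24.6,"y": -34.7},
    {"x": 24.6,"y": -34.7},
    {"x": 24.6,"y": -34.7},
    {"x": 24.6,"y": -34.7},
    {"x": 24.6,"y": -34.7},
    {"x": 24.6,"y": -34.7}
  ],
  "grip": 1
}}

```text
schema error: expected keys x, y, z, rx, ry, rz
```

Request:
{"op": "move_arm", "data": {
  "plan": [
    {"x": 24.6,"y": -34.7},
    {"x": 24.6,"y": -34.7},
    {"x": 24.6,"y": -34.7},
    {"x": 24.6,"y": -34.7},
    {"x": 24.6,"y": -34.7},
    {"x": 24.6,"y": -34.7},
    {},
    {},
    {}
  ]
}}

```text
schema error: expected keys x, y, z, rx, ry, rz
```

Request:
{"op": "move_arm", "data": {
  "plan": [
    {"x": 0,"y": 0,"z": 0,"rx": 0,"ry": 0,"rz": 0.1344},
    {"x": 0,"y": 0,"z": 0,"rx": 0,"ry": 0,"rz": 0.1344},
    {"x": 24.6,"y": -34.7,"z": 0,"rx": 0,"ry": 0,"rz": 0},
    {"x": 24.6,"y": -34.7,"z": 0,"rx": 0,"ry": 0,"rz": 0},
    {"x": 24.6,"y": -34.7,"z": 0,"rx": 0,"ry": 0,"rz": 0},
    {"x": 24.6,"y": -34.7,"z": 0,"rx": 0,"ry": 0,"rz": 0},
    {"x": 24.6,"y": -34.7,"z": 0,"rx": 0,"ry": 0,"rz": 0},
    {"x": 24.6,"y": -34.7,"z": 0,"rx": 0,"ry": 0,"rz": 0},
    {"x": 24.6,"y": -34.7,"z": 0,"rx": 0,"ry": 0,"rz": 0},
    {"x": 24.6,"y": -34.7,"z": 0,"rx": 0,"ry": 0,"rz": 0}
  ],
  "grip": 1,
  "squeeze": 40
}}

```text
time_s: 2.3
ee_pos: [364.9, -255.7, 214.2]
ee_rot: [180.0, -0.0, 3.1]
force: [1.2, -0.7, -0.3]
gripper_width: 91.5
gripper_force: 0.0
```

Request:
{"op": "move_arm", "data": {
  "plan": [
    {"x": 24.6,"y": -34.7,"z": 0,"rx": 0,"ry": 0,"rz": 0},
    {"x": 24.6,"y": -34.7,"z": 0,"rx": 0,"ry": 0,"rz": 0},
    {"x": 24.6,"y": -34.7,"z": 0,"rx": 0,"ry": 0,"rz": 0},
    {"x": 24.6,"y": -34.7,"z": 0,"rx": 0,"ry": 0,"rz": 0},
    {"x": 24.6,"y": -34.7,"z": 0,"rx": 0,"ry": 0,"rz": 0},
    {"x": 24.6,"y": -34.7,"z": 0,"rx": 0,"ry": 0,"rz": 0},
    {"x": 0,"y": 0,"z": 0,"rx": 0,"ry": 0,"rz": 0},
    {"x": 0,"y": 0,"z": 0,"rx": 0,"ry": 0,"rz": 0},
    {"x": 0,"y": 0,"z": 0,"rx": 0,"ry": 0,"rz": 0},
    {"x": 0,"y": 0,"z": 0,"rx": 0,"ry": 0,"rz": 0}
  ]
}}

```text
time_s: 3.3
ee_pos: [499.5, -42.2, 214.0]
ee_rot: [180.0, 0.0, 3.0]
force: [0.1, 0.2, 0.3]
gripper_width: 91.0
gripper_force: 0.0
```

Request:
{"op": "move_arm", "data": {
  "plan": [
    {"x": 0,"y": -1.8,"z": 30,"rx": 0,"ry": 0,"rz": 0},
    {"x": 0,"y": 0,"z": 30,"rx": 0,"ry": 0,"rz": 0},
    {"x": 0,"y": 0,"z": 30,"rx": 0,"ry": 0,"rz": 0},
    {"x": 0,"y": 0,"z": 30,"rx": 0,"ry": 0,"rz": 0},
    {"x": 0,"y": 0,"z": 25,"rx": 0,"ry": 0,"rz": 0},
    {"x": 0,"y": 0,"z": 20,"rx": 0,"ry": 0,"rz": 0},
    {"x": 0,"y": 0,"z": 15,"rx": 0,"ry": 0,"rz": 0},
    {"x": 0,"y": 0,"z": 10,"rx": 0,"ry": 0,"rz": 0},
    {"x": 0,"y": 0,"z": 8,"rx": 0,"ry": 0,"rz": 0},
    {"x": 0,"y": 0,"z": 0,"rx": 0,"ry": 0,"rz": 0}
  ]
}}

```text
time_s: 4.3
ee_pos: [499.5, -39.8, 15.4]
ee_rot: [-180.0, 0.1, 3.1]
force: [-0.3, 0.3, -0.2]
gripper_width: 91.1
gripper_force: 0.0
```

Request:
{"op": "move_arm", "data": {
  "plan": [
    {"x": 0,"y": 0,"z": 0,"rx": 0,"ry": 0,"rz": 0},
    {"x": 0,"y": 0,"z": 0,"rx": 0,"ry": 0,"rz": 0},
    {"x": 0,"y": 0,"z": 0,"rx": 0,"ry": 0,"rz": 0},
    {"x": 0,"y": 0,"z": 0,"rx": 0,"ry": 0,"rz": 0},
    {"x": 0,"y": 0,"z": 0,"rx": 0,"ry": 0,"rz": 0},
    {"x": 0,"y": 0,"z": 0,"rx": 0,"ry": 0,"rz": 0},
    {"x": 0,"y": 0,"z": 0,"rx": 0,"ry": 0,"rz": 0},
    {"x": 0,"y": 0,"z": 0,"rx": 0,"ry": 0,"rz": 0}
  ],
  "grip": 0,
  "squeeze": 40
}}

```text
time_s: 5.1
ee_pos: [500.0, -39.4, 15.9]
ee_rot: [180.0, -0.0, 3.2]
force: [0.3, -0.6, 1.1]
gripper_width: 35.4
gripper_force: 40.0
```

Request:
{"op": "move_arm", "data": {
  "plan": [
    {"x": -1.3,"y": 0,"z": -7.0,"rx": 0,"ry": -0.0316,"rz": 0},
    {"x": -1.3,"y": 0,"z": -6.7,"rx": 0,"ry": -0.0316,"rz": 0},
    {"x": -1.3,"y": 0,"z": -6.6,"rx": 0,"ry": -0.0316,"rz": 0},
    {"x": -1.3,"y": 0,"z": -6.6,"rx": 0,"ry": -0.0316,"rz": 0},
    {"x": 0,"y": 0,"z": 0,"rx": 0,"ry": 0,"rz": 0},
    {"x": 0,"y": 0,"z": 0,"rx": 0,"ry": 0,"rz": 0}
  ]
}}

```text
time_s: 5.7
ee_pos: [495.8, -39.5, 42.6]
ee_rot: [-180.0, 7.3, 3.2]
force: [-0.1, -1.0, -0.7]
gripper_width: 35.5
gripper_force: 40.0
```

Request:
{"op": "move_arm", "data": {
  "plan": [
    {"x": -1.3,"y": 0,"z": -6.7,"rx": 0,"ry": -0.0316,"rz": 0},
    {"x": -1.3,"y": 0,"z": -6.7,"rx": 0,"ry": -0.0316,"rz": 0},
    {"x": -1.3,"y": 0,"z": -6.7,"rx": 0,"ry": -0.0316,"rz": 0},
    {"x": -1.3,"y": 0,"z": -6.7,"rx": 0,"ry": -0.0316,"rz": 0},
    {"x": 0,"y": 0,"z": 0,"rx": 0,"ry": 0,"rz": 0},
    {"x": 0,"y": 0,"z": 0,"rx": 0,"ry": 0,"rz": 0}
  ]
}}

```text
time_s: 6.3
ee_pos: [495.0, -39.6, 69.8]
ee_rot: [-180.0, 14.5, 3.2]
force: [0.2, -0.4, -0.5]
gripper_width: 35.2
gripper_force: 40.0
```

Run:
```python
from h import *
np.set_printoptions(precision=1,suppress=True)
F={n:frame(n) for n in('side','top')}
print({k:state()[k] for k in('ee_pos','ee_rot','force','torque')})
r={n:landmark_of(n,'pin_near') for n in F}
print([[(d['p'],d['point'],dep(F[n],d['point'])) for d in r[n][:2]] for n in F])
if all(r.values()): print(tri(F['side'],r['side'][0]['point'],F['top'],r['top'][0]['point']))
cv2.imwrite('pics/side1.png',cv2.resize(F['side']['img'][180:420,180:500,::-1],(800,600)))
```

```text
{'ee_pos': array([494.7, -39.6,  69.8]), 'ee_rot': array([-180. ,   14.5,    3.1]), 'force': array([ 0.5,  0.5, -0.5]), 'torque': array([ 0. , -0.1,  0. ])}
[[(0.88, [263.1, 327.2], array([425.7, -47.2,  94.8])), (0.61, [450.7, 379.8], array([ 629.5, -295.7,   68.8]))], []]
```

View pics/side1.png

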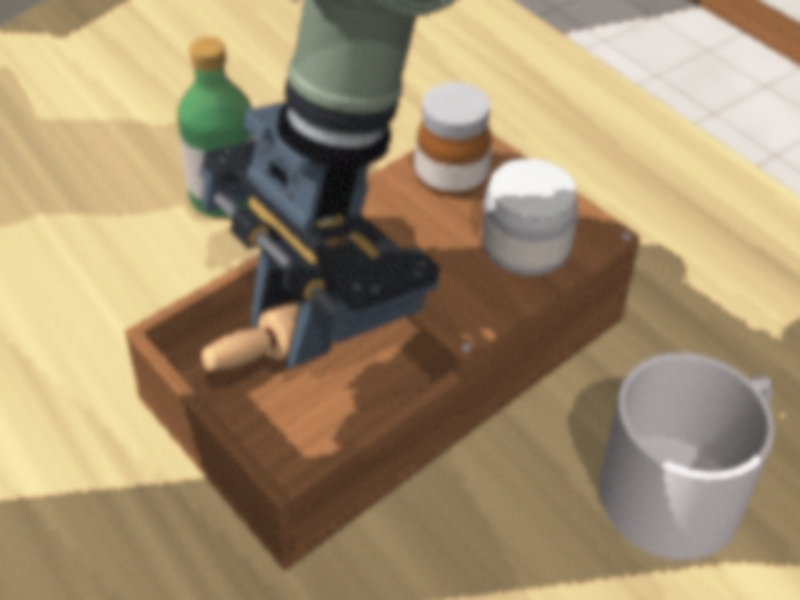

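The view shows the near handle tip raised at crop (212,357), level with the front rim. The jar, tin, bottle and mug haven't moved. Next I draw the pin out with a small extra tilt.

Request:
{"op": "move_arm", "data": {
  "plan": [
    {"x": -8,"y": 0,"z": -3,"rx": 0,"ry": -0.0175,"rz": 0},
    {"x": -20,"y": 0,"z": -1,"rx": 0,"ry": -0.0175,"rz": 0},
    {"x": -20,"y": 0,"z": -1,"rx": 0,"ry": -0.0175,"rz": 0},
    {"x": -20,"y": 0,"z": -1,"rx": 0,"ry": -0.0175,"rz": 0},
    {"x": 0,"y": 0,"z": 0,"rx": 0,"ry": 0,"rz": 0},
    {"x": 0,"y": 0,"z": 0,"rx": 0,"ry": 0,"rz": 0}
  ]
}}

```text
time_s: 7.1
ee_pos: [432.0, -43.1, 95.6]
ee_rot: [180.0, 18.4, 3.1]
force: [1.2, -0.3, -0.9]
gripper_width: 35.3
gripper_force: 40.0
```

Run:
```python
from h import *
np.set_printoptions(precision=1,suppress=True)
F={n:frame(n) for n in('side','top')}
print({k:state()[k] for k in('ee_pos','ee_rot','force','torque')})
r={n:landmark_of(n,'pin_near') for n in F}
print([[(d['p'],d['point'],dep(F[n],d['point'])) for d in r[n][:2]] for n in F])
if all(r.values()): print(tri(F['side'],r['side'][0]['point'],F['top'],r['top'][0]['point']))
cv2.imwrite('pics/side2.png',cv2.resize(F['side']['img'][180:420,180:500,::-1],(800,600)))
```

```text
{'ee_pos': array([432.6, -43.1,  95.2]), 'ee_rot': array([180. ,  18.4,   3.1]), 'force': array([ 1. ,  0.4, -1.5]), 'torque': array([ 0.1, -0.1,  0. ])}
[[(0.72, [227.6, 331.8], array([364.4, -44.8, 125. ])), (0.39, [358.1, 249.7], array([662.8,  -8.5, 123. ]))], []]
```

View pics/side2.png

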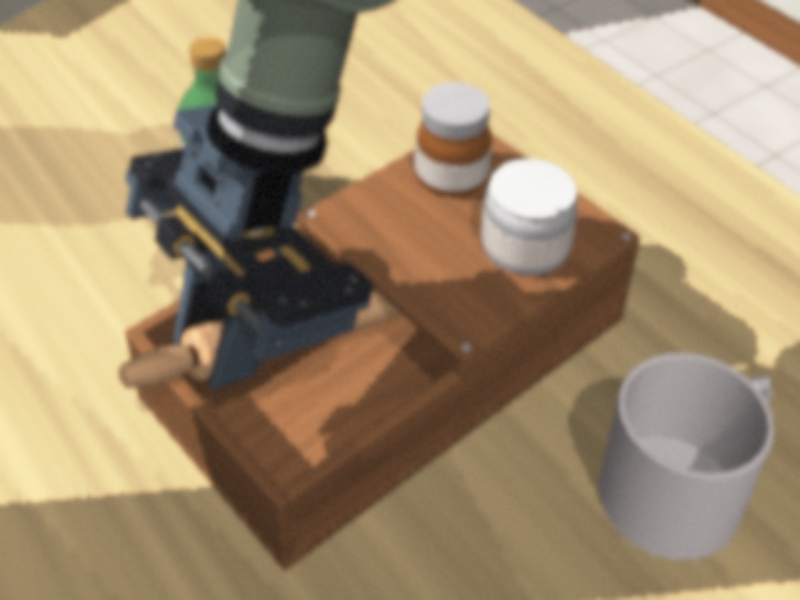

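The handle is now over the front wall, tip at crop (128,375), with nothing touching. I continue drawing it out along the pin axis.

Request:
{"op": "move_arm", "data": {
  "plan": [
    {"x": -20,"y": 0,"z": 1.5,"rx": 0,"ry": 0,"rz": 0},
    {"x": -20,"y": 0,"z": 1.5,"rx": 0,"ry": 0,"rz": 0},
    {"x": -20,"y": 0,"z": 1,"rx": 0,"ry": 0,"rz": 0},
    {"x": -20,"y": 0,"z": 0,"rx": 0,"ry": 0,"rz": 0},
    {"x": -20,"y": 0,"z": 0,"rx": 0,"ry": 0,"rz": 0},
    {"x": -20,"y": 0,"z": 0,"rx": 0,"ry": 0,"rz": 0},
    {"x": -20,"y": 0,"z": 0,"rx": 0,"ry": 0,"rz": 0},
    {"x": 0,"y": 0,"z": 0,"rx": 0,"ry": 0,"rz": 0},
    {"x": 0,"y": 0,"z": 0,"rx": 0,"ry": 0,"rz": 0}
  ]
}}

```text
time_s: 8.2
ee_pos: [299.1, -50.5, 135.7]
ee_rot: [180.0, 18.4, 3.1]
force: [0.3, -0.0, -0.6]
gripper_width: 35.3
gripper_force: 40.0
```

Run:
```python
from h import *
np.set_printoptions(precision=1,suppress=True)
F={n:frame(n) for n in('side','top')}
print({k:state()[k] for k in('ee_pos','ee_rot','force','torque','qpos')})
for l in('pin_near','pin_far'):
    r={n:landmark_of(n,l) for n in F}
    print(l,[[(d['p'],d['point'],dep(F[n],d['point'])) for d in r[n][:2]] for n in F])
cv2.imwrite('pics/side3.png',cv2.resize(F['side']['img'][180:420,180:500,::-1],(800,600)))
```

```text
{'ee_pos': array([299.4, -50.5, 135.6]), 'ee_rot': array([180. ,  18.4,   3.2]), 'force': array([-0.6, -0.1, -1. ]), 'torque': array([ 0. , -0.2, -0. ]), 'qpos': array([ -7.9,   8.7, 118.3,  -3.7,  71.1,  80.7])}
pin_near [[(0.71, [141.5, 360.9], array([231.6, -55.9, 169.2])), (0.42, [270.2, 258.7], array([553.2, 161.8,  28. ]))], [(0.59, [377.6, 458.1], array([238.3, -53.9, 174.9]))]]
pin_far [[(0.57, [305.5, 307.8], array([514.3, -44.7,  83.8])), (0.37, [139.6, 361.0], array([227.6,  88. ,  -1.3]))], [(0.75, [361.2, 282.3], array([513.7, -40. ,  83.8]))]]
```

View pics/side3.png

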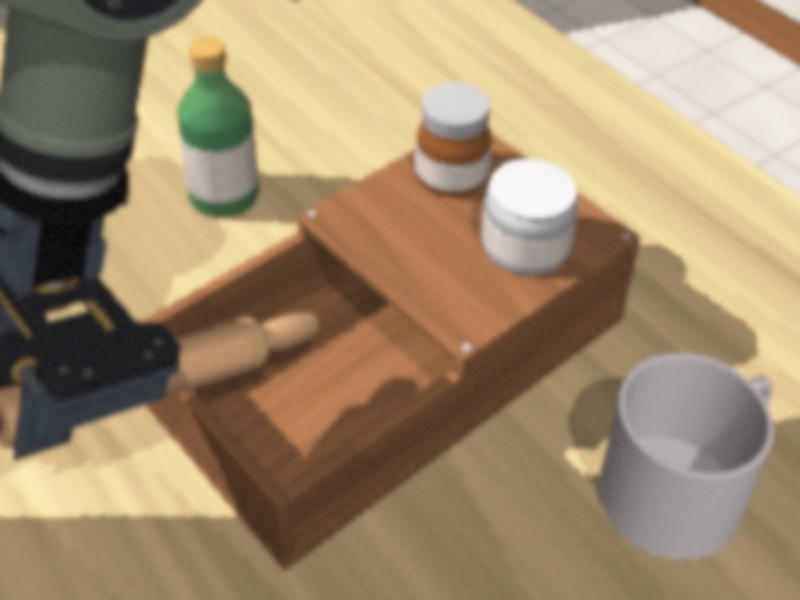

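The far tip is at crop (318,325), out from under the deck, measured at box x of about -62. I lift it, then level it.

Request:
{"op": "move_arm", "data": {
  "plan": [
    {"x": -6.3,"y": 0,"z": -19,"rx": 0,"ry": 0,"rz": 0},
    {"x": -9.5,"y": 0,"z": -28.5,"rx": 0,"ry": 0,"rz": 0},
    {"x": -9.5,"y": 0,"z": -28.5,"rx": 0,"ry": 0,"rz": 0},
    {"x": -9.5,"y": 0,"z": -28.5,"rx": 0,"ry": 0,"rz": 0},
    {"x": -9.5,"y": 0,"z": -28.5,"rx": 0,"ry": 0,"rz": 0},
    {"x": -9.5,"y": 0,"z": -28.5,"rx": 0,"ry": 0,"rz": 0},
    {"x": -6.3,"y": 0,"z": -19,"rx": 0,"ry": 0,"rz": 0},
    {"x": 0,"y": 0,"z": 0,"rx": 0,"ry": 0,"rz": 0}
  ]
}}

```text
time_s: 9.3
ee_pos: [299.9, -50.6, 327.7]
ee_rot: [179.9, 18.2, 3.1]
force: [-0.6, 0.3, -2.8]
gripper_width: 35.2
gripper_force: 40.0
```

Request:
{"op": "move_arm", "data": {
  "plan": [
    {"x": 10,"y": 0,"z": 0,"rx": 0,"ry": 0.0535,"rz": 0},
    {"x": 10,"y": 0,"z": 0,"rx": 0,"ry": 0.0535,"rz": 0},
    {"x": 10,"y": 0,"z": 0,"rx": 0,"ry": 0.0535,"rz": 0},
    {"x": 10,"y": 0,"z": 0,"rx": 0,"ry": 0.0535,"rz": 0},
    {"x": 10,"y": 0,"z": 0,"rx": 0,"ry": 0.0535,"rz": 0},
    {"x": 10,"y": 0,"z": 0,"rx": 0,"ry": 0.0535,"rz": 0},
    {"x": 0,"y": 0,"z": 0,"rx": 0,"ry": 0,"rz": 0},
    {"x": 0,"y": 0,"z": 0,"rx": 0,"ry": 0,"rz": 0},
    {"x": 0,"y": 0,"z": 0,"rx": 0,"ry": 0,"rz": 0},
    {"x": 0,"y": 0,"z": 0,"rx": 0,"ry": 0,"rz": 0}
  ]
}}

```text
time_s: 10.3
ee_pos: [357.0, -47.2, 314.4]
ee_rot: [-180.0, 0.2, 3.2]
force: [0.7, -0.5, -1.2]
gripper_width: 35.5
gripper_force: 40.0
```

Run:
```python
from h import *
np.set_printoptions(precision=1,suppress=True)
F={n:frame(n) for n in('side','top')}
print({k:state()[k] for k in('time_s','ee_pos','ee_rot','force','torque','qvel','gripper_width')})
for l in('pin_near','pin_far','jar','tin','sauce','jug'):
    r={n:landmark_of(n,l) for n in F}
    print(l,[[(d['p'],d['point'],dep(F[n],d['point'])) for d in r[n][:1]] for n in F])
    if all(r.values()): print('  ',tri(F['side'],r['side'][0]['point'],F['top'],r['top'][0]['point']))
cv2.imwrite('pics/side4.png',F['side']['img'][:,:,::-1])
```

```text
{'time_s': 10.4, 'ee_pos': array([357.1, -47.2, 314.6]), 'ee_rot': array([180. ,   0.1,   3.2]), 'force': array([ 0.3,  0.8, -2.2]), 'torque': array([0. , 0.1, 0. ]), 'qvel': array([-0.1, -0.1, -0. ,  0. , -0. , -0.1]), 'gripper_width': 35.46919490036375}
pin_near [[(0.97, [143.8, 265.7], array([317.2, 333. ,   2.8]))], []]
pin_far [[(0.83, [334.0, 182.0], array([577.9, -41.7, 330.7]))], [(0.96, [379.5, 221.4], array([625.5, -72.8,  97.7]))]]
   (array([581.6, -36.7, 326.6]), np.float64(0.19149492462291842))
jar [[(0.74, [359.5, 248.6], array([666.1,  -8.6, 124.3]))], [(0.61, [333.8, 187.3], array([668.6,  16.2, 173.4]))]]
   (array([687. ,  13. ,  98.4]), np.float64(3.604107829555993))
tin [[(0.78, [390.3, 276.4], array([ 657.9, -107.6,  133.5]))], [(0.97, [385.2, 192.7], array([664.9, -73.9, 157. ]))]]
   (array([680.7, -84.2, 100.3]), np.float64(2.7362706038638724))
sauce [[(0.69, [269.1, 255.7], array([551.7, 162.5,  37.3]))], [(0.64, [242.3, 259.4], array([550. , 174.4, 115.4]))]]
   (array([562.2, 189. ,  11.4]), np.float64(3.623553724156383))
jug [[(0.76, [449.8, 378.9], array([ 628.4, -294.3,   70.6]))], [(0.96, [462.2, 209.9], array([ 669.7, -259.3,    6.9]))]]
   (array([ 675.5, -266.6,  -10. ]), np.float64(4.668103981154536))
```

View pics/side4.png

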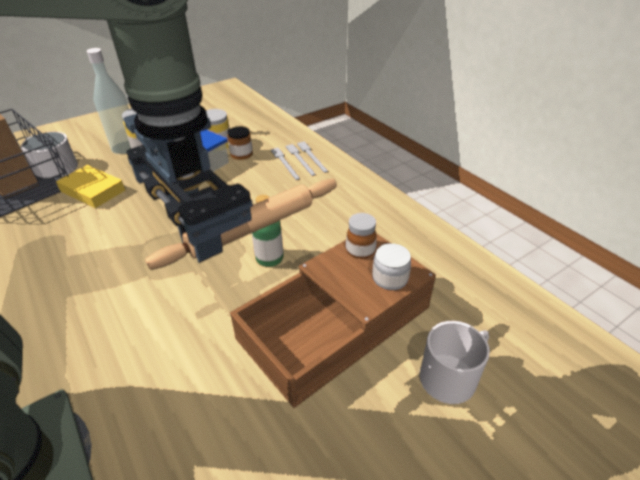

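The pin is held level at about z = 327 mm, with its ends at (148,263) and (334,182). The far tip measured 326.6 mm. The box is empty and the other objects haven't moved. I hand it in.

```bash
python3 -c "
from workcell import *
print(job_done())"
```

```text
the job is handed in; nothing more can be done
None
```

The pin was tilted, drawn out from under the deck and handed in held level and still about 33 cm above the worktop, with the jar, tin, bottle and mug undisturbed; arm time was about 10 s.

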